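# Unhook the hanging plant pail and stand it in the drip tray

### The job

Take the black plant pail off its yellow hook: raise it by its green grip until the pail's rear bar is above the upturned tip but without forcing it against the hook or the keeper above, draw it out through the gap, and set it down gently and upright inside the orange drip tray. Keep the pail level all the way, leave the other things where they stand, and let go at the end.

Things in the scene. Friction and masses are not known exactly. Their poses are not given: they have to be found in the camera images.
- stand: Fixed hook stand. Origin on the bench (z = 0) under the hanging pail's axis; +x points from pail to upright, and the pail comes off towards -x. Base plate x -80 to 150, 130 wide, 12 mm high. Slotted upright 50 wide, x 109 to 129, 242 mm high. The pail leans on a rubber bumper (x = 47, height 55). Forcing means pressing the raised pail on the stand with over 15 N (30 N while seated).
- hook_seat (a point): Point on the stand at x = 85, y = 0, height 146 mm: top of the two seat fingers (y = +-15 mm, x 74 to 110) that carry the pail's rear bar. Between them stands the rigid yellow C-shaped hook of 8 mm wire, in the plane y = 0: upturned prong at x 73 to 81 in front of the bar, back at x 101 to 109, and a keeper wire overhanging the throat out to x = 72.
- hook_back (a point): Point on the upright at x = 105, height 176 mm, where the hook is clamped, at a height set anew each time and not measured: the prong's tip is 20 to 65 mm above the seat. The keeper's underside is always 18 mm above the tip, so the 8 mm bar has 10 mm to pass between. Raise it slowly until it is felt to touch the keeper (30 to 75 mm up), go down 5 mm, draw out level. Keeper top at most 237 mm.
- pail: Round black plastic nursery pot in a steel wire hanger, loose, 0.2 to 0.4 kg, centre of mass within 15 mm of its axis. Origin: centre of its underside; z up, x towards its rear bar (the stand's x while it hangs). Pot 84 mm wide at the bottom, 110 at the rim, 90 high. It starts hanging upright, underside 35 mm above the bench.
- pail_grip (a point): Centre of the green grip bar of the pail: 14 mm wide (pail x), 26 mm high, 72 mm long (along the pail's y), 10 mm in front of the pail's axis (x = -10) and 195 mm above its underside. Grip it from above, fingers closing along the pail's x.
- pail_bar (a point): Middle of the pail's rear bar: 8 mm round, along the pail's y, 58 mm long between the two hanger wires that pass either side of the hook, at x = 85, z = 115 mm of the pail.
- tray: Fixed orange drip tray, 144 x 144 mm, walls 5 mm thick and 18 mm high, open on top; origin at the centre of its underside, floor 5 mm above the bench. The pail belongs in its middle, any way round.
- clay_pot: Small terracotta pot, 64 mm wide, 58 high, on the bench just beyond the drip tray; leave alone. Origin at its underside.
- feed_bottle: Green bottle with red cap, 54 mm wide, 100 high, standing on the bench between stand and tray; leave alone. Origin at its underside.
- mug_pot: Small grey pot, 60 mm wide, 50 high, on the bench between stand and tray; leave alone. Origin at its underside.
Things that resemble listed ones, but are neither listed nor needed, are in the scene too. Several things have the shape of the pail; the one meant has the colours described above.

How it is judged:
On the way:
1. the pail's rear bar is drawn out over the tip, clear in front of the hook (x of pail_bar in the frame of stand below 0.06 m), for 0.1 s.
At the end, for the whole second after the job is handed in: The pail stands flat and upright (within 0.06 rad) on the floor of the drip tray, its axis within 30 mm of the tray's centre, at rest and released (horizontal distance between pail and tray below 0.03 m and z of pail in the frame of tray below 0.009 m and angle between pail's own z axis and vertical below 0.06 rad and linear speed of pail below 0.02 m/s and contact force between pail and tray above 0.5 N); the robot touches nothing.
It fails at once if the pail is forced against the stand, hook or keeper (over 15 N once raised off the seat by 10 mm, over 30 N at any time) (contact force between pail and stand above 30 N or (contact force between pail and stand above 15 N and z of pail in the frame of stand above 0.045 m)).
It fails at once if the pail is dropped or pressed hard into the tray (over 25 N) (contact force between pail and tray above 25 N).
It fails at once if the pail is tipped out of level by more than 0.2 rad (angle between pail's own z axis and vertical above 0.2 rad).
It fails at once if the terracotta pot, the bottle or the grey pot is moved by more than 30 mm (distance of any of clay_pot, feed_bottle, mug_pot from where it was at the start of the episode above 0.03 m).
It also fails if it takes over 61 s, if anything falls off the work surface, if the arm or the gripper's body presses on something with over 40 N, if the wrist force passes 120 N, or if a joint passes its speed limit or range.

### The arm

A 6-joint arm with a two-finger parallel gripper is mounted at the origin on the work surface. World frame = base frame: x ahead of the robot, y to its left, z up, the work surface at z = 0. Lengths are in m, angles in rad, forces in N, time in s.
With the tool pointing down it reaches from about 0.25 to 0.8 m from the base axis. Payload 3.9 kg.
Tool frame: the origin (TCP) lies midway between the tips of the shut fingers; the grasp point (between the pads) lies 19 mm behind it; z points along the fingers, y is the line along which they close (so a half turn about z gives the same grasp; the last joint's range is limited). The gripper opens to 85 mm and grips with 20 to 120 N. Pads are 22 mm wide; open, the fingers measure 114 mm over their backs; the gripper's body (76 mm by 85 mm) begins 54 mm behind the grasp point. The pads swing forward as they close: fully open they stand 13 mm farther back than shut.
Start: joints at [-1.308, 0.26, -0.138, 1.173, 0, 1.571], TCP at [0.136, -0.507, 0.231] pointing down, gripper open.
Joint ranges: [-2.78, 2.78], [-0.83, 1.72], [-1.28, 1.37], [-1.9, 2.12], [-1.57, 1.48], [-3.14, 3.14]. Speed limits (rad/s): [2.57, 2.57, 3.14, 3.14, 3.14, 3.14].

### API

Orientations are given as a unit quaternion [x, y, z, w].
In Python, from workcell import monitor, grab_frame, job gives the robot as it stands. The module is installed in compiled form; this text tells all that it offers.
- The arm moves only by the tool servo_tool, never from a script. Its argument "moves" is a list of rows, each a list of 5 numbers: the finger opening in m, from 0 to 0.0854, then the shift along the world's x, y, z in m, then the turn about the world's z in degrees. A call has 1 to 10 rows; each row is the pose to reach, as a shift and turn from the pose commanded when the call began; what a row does not reach only later rows make up. A row lasts 1/10 s, in which the tool goes at most 50 mm and 8.59 degrees, less where a joint would pass 70% of its speed; a pose out of reach is approached as far as the arm can. A call with a gripper value outside its range is refused whole. The fingers move at their own pace and stop on an object; "newtons" is the grip in N (left out, the last holds). Time passes only in rows, so rows that repeat a pose let the fingers close. It gives the time, the measured TCP pose, the force, the opening and the grip force at its end, in the units of the state.
- monitor.observe(): the state, without advancing time (a new reading comes with each control period).
- grab_frame(name): name is "scene" or "top" or "wrist"; returns a dict with "color" (480x640x3 uint8, red, green, blue), "intrinsics" (3x3 intrinsics, pixels), "view" (4x4, takes a point from world to camera coordinates). Camera axes: x right, y down, z forward; pixel columns grow to the right and rows downward; lengths in m; the calibration is good to about 2 mm. A picture is of the moment at which its call begins. There is no depth.
- job.hand_in(): hands the job in; it is judged then, once.
The state is a dict: "time_s": time; "qpos": joint angles; "dq": joint speeds; "joint_torque": joint torques, N m; "tcp_pos": TCP position; "orientation": TCP orientation; "contact_force": force on the tool from outside, world axes, zero at the start; "wrist_torque": the same for the moment, N m; "gripper_width": finger opening in m; "grasp_force": force on a finger pad.
Only numpy, scipy, OpenCV 4.12 (cv2) and the standard library are available. Lean on these libraries where they do the work, as an engineer would, in place of code of your own. Each camera call takes 0.05 s, during which the arm holds its last target. There are 200 camera calls.

## Working session

There is one attempt and no reset: what is moved stays moved. The work goes in short steps, Python scripts to look and compute and a tool call to move; the robot and the scene stay as the last step left them, time stands still between calls to the robot, and variables do not carry over. Pictures are saved under pics/ and viewed, at most 10 in all, crops included, and the job is handed in when it is done.

Besides the shell and the picture viewer there is one more tool, called after "Request:" as name([rows], argument=value, ...), one row to a line, values as JSON. servo_tool: Moves the arm, as the interface text tells. Its arguments: {"type":"object","properties":{"moves":{"type":"array","items":{"type":"array","items":{"type":"number"}}},"newtons":{"type":"number"}},"required":["moves"]}

```bash
mkdir -p pics
cat > h.py <<'E'
import numpy as np, cv2
from workcell import monitor, grab_frame, job
def snap(n,f):
    g=grab_frame(n); cv2.imwrite(f'pics/{f}.png',g['color'][:,:,::-1]); np.savez(f'pics/{f}.npz',K=g['intrinsics'],V=g['view']); return g
def load(f):
    d=np.load(f'pics/{f}.npz'); return cv2.imread(f'pics/{f}.png'),d['K'],d['V']
def ray(K,V,u,v):
    R=V[:3,:3];c=-R.T@V[:3,3];d=R.T@np.linalg.solve(K,[u,v,1.]);return c,d/np.linalg.norm(d)
def onplane(K,V,u,v,z):
    c,d=ray(K,V,u,v);return c+d*(z-c[2])/d[2]
def proj(K,V,p):
    q=K@(V[:3,:3]@np.asarray(p)+V[:3,3]);return q[:2]/q[2]
E
python3 - <<'E'
from h import *
snap('scene','s0');snap('top','t0')
for f in('s0','t0'):
    _,K,V=load(f);print(K,ray(K,V,320,240))
s=monitor.observe();print({k:np.round(v,3) for k,v in s.items()})
E
```

```text
[[517.89242799   0.         319.96823447]
 [  0.         517.89242799 231.37565555]
 [  0.           0.           1.        ]] (array([ 1.29488794, -0.35621428,  0.79710428]), array([-0.70648973,  0.36153122, -0.60841387]))
[[565.85954216   0.         331.10853397]
 [  0.         565.85954216 227.17233063]
 [  0.           0.           1.        ]] (array([0.38714177, 0.02568037, 1.28688849]), array([ 0.08020412,  0.04515801, -0.99575502]))
{'time_s': np.float64(0.1), 'qpos': array([-1.308,  0.261, -0.139,  1.173,  0.   ,  1.571]), 'dq': array([-0.001, -0.003,  0.004,  0.   , -0.   ,  0.001]), 'joint_torque': array([-3.0000e-03, -4.0651e+01,  2.5453e+01,  1.0000e-02,  0.0000e+00,
        0.0000e+00]), 'tcp_pos': array([ 0.136, -0.506,  0.231]), 'orientation': array([ 0.991,  0.131, -0.   , -0.001]), 'contact_force': array([-0.75 , -0.355,  0.378]), 'wrist_torque': array([ 0.078, -0.036, -0.026]), 'grasp_force': np.float64(0.0), 'gripper_width': np.float64(0.086)}
```

View pics/s0.png

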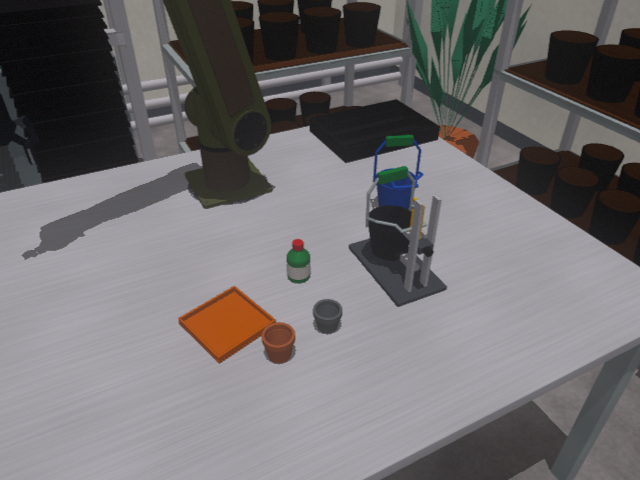

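View pics/t0.png

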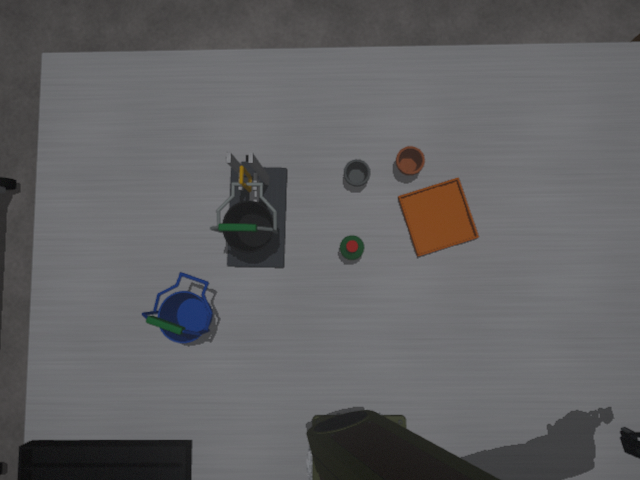

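Scene: the black pail's grip is at (236,227) in the top view, with the stand's upright away from the robot. The tray is at (438,217), bottle (351,247), grey pot (357,173), clay pot (410,160). The blue pail at (185,315) is a decoy.

Run:
```python
from h import *
im,K,V=load('t0');hsv=cv2.cvtColor(im,cv2.COLOR_BGR2HSV)
def blobs(n,lo,hi,z,mn=60):
    m=cv2.inRange(hsv,lo,hi);cs,_=cv2.findContours(m,cv2.RETR_EXTERNAL,cv2.CHAIN_APPROX_NONE)
    for c in cs:
        if cv2.contourArea(c)<mn: continue
        P=np.array([onplane(K,V,*p[0],z)[:2] for p in c],np.float32)*1000
        r=cv2.minAreaRect(P);b=cv2.boxPoints(r)
        e=b[1]-b[0];f=b[2]-b[1];l=e if np.hypot(*e)>np.hypot(*f) else f
        print(n,cv2.boundingRect(c),np.round(r[0],1),np.round(r[1],1),'long dir',round(float(np.degrees(np.arctan2(l[1],l[0]))),1))
blobs('green',(50,100,30),(85,255,255),.243)
blobs('tray',(5,150,80),(18,255,255),.018)
blobs('yellow',(19,120,80),(32,255,255),.22,20)
blobs('red',(0,150,80),(4,255,255),.1,20)
for n,u,v,z in(('grey',357,173,.05),('clay',410,160,.058)):print(n,onplane(K,V,u,v,z)*1000)
# base plate corners visible: front-right, front-left, back-right
for p in((284,267),(228,267),(288,168)):print('plate',onplane(K,V,*p,.012)*1000)
# scene cross-check of grip
im2,K2,V2=load('s0');h2=cv2.cvtColor(im2,cv2.COLOR_BGR2HSV);m=cv2.inRange(h2,(50,100,30),(85,255,255))
cs,_=cv2.findContours(m,cv2.RETR_EXTERNAL,cv2.CHAIN_APPROX_NONE)
for c in cs:
    x,y,w,h=cv2.boundingRect(c)
    if cv2.contourArea(c)>60:
        M=cv2.moments(c);print('scene green',(x,y,w,h),onplane(K2,V2,M['m10']/M['m00'],M['m01']/M['m00'],.235)*1000)
```

```text
green (146, 316, 38, 19) [318.1 360.1] [70.  15.6] long dir 69.7
green (341, 236, 23, 23) [457.8  14.9] [40.5 40.6] long dir -45.5
green (218, 223, 39, 9) [497.4 227.7] [70.8 14.1] long dir 87.7
tray (398, 178, 80, 78) [ 540.3 -181.9] [142.1 142.9] long dir -73.1
yellow (239, 166, 7, 19) [599.4 225.3] [36.2 11. ] long dir 7.2
red (347, 241, 11, 11) [469.5  12.3] [21. 21.] long dir -0.5
grey [635.05700048  -1.01956299  50.        ]
clay [ 661.14448293 -117.81631799   58.        ]
plate [429.48950674 164.99862458  12.        ]
plate [430.43403355 291.883238    12.        ]
plate [656.19794435 156.23953429  12.        ]
scene green (287, 249, 22, 18) [669.75075764 -78.62072747 235.        ]
scene green (378, 166, 30, 18) [507.50164499 220.4680793  235.        ]
scene green (385, 134, 29, 13) [377.77307796 325.28199044 235.        ]
scene green (481, 47, 17, 41) [ 83.05979662 871.33379645 235.        ]
scene green (408, 5, 36, 97) [-55.27260549 719.36849609 235.        ]
scene green (452, 0, 55, 84) [-272.0762343  1125.63601334  235.        ]
scene green (431, 0, 28, 59) [-459.64264997 1101.54655449  235.        ]
```

Request:
servo_tool([
  [0.085, 0.021, 0.043, 0.03, 7],
  [0.085, 0.042, 0.086, 0.06, 14],
  [0.085, 0.063, 0.129, 0.09, 21],
  [0.085, 0.084, 0.172, 0.11, 28],
  [0.085, 0.105, 0.215, 0.11, 35],
  [0.085, 0.126, 0.258, 0.11, 42],
  [0.085, 0.147, 0.301, 0.11, 49],
  [0.085, 0.168, 0.344, 0.11, 56],
  [0.085, 0.189, 0.387, 0.11, 63],
  [0.085, 0.21, 0.43, 0.11, 70],
], newtons=20)

```text
time_s: 1.1
tcp_pos: [0.3435, -0.081, 0.3412]
orientation: [0.735, 0.678, 0.0, 0.0]
contact_force: [1.0, -1.2, 0.8]
gripper_width: 0.0848
grasp_force: 0.0
```

Request:
servo_tool([
  [0.085, 0.021, 0.043, 0, 2.7],
  [0.085, 0.042, 0.086, 0, 2.7],
  [0.085, 0.063, 0.129, 0, 2.7],
  [0.085, 0.084, 0.172, 0, 2.7],
  [0.085, 0.105, 0.215, 0, 2.7],
  [0.085, 0.126, 0.258, 0, 2.7],
  [0.085, 0.146, 0.295, 0, 2.7],
  [0.085, 0.151, 0.304, 0, 2.7],
  [0.085, 0.151, 0.304, 0, 2.7],
  [0.085, 0.151, 0.304, 0, 2.7],
])

```text
time_s: 2.1
tcp_pos: [0.4937, 0.2201, 0.341]
orientation: [0.721, 0.693, -0.001, -0.0]
contact_force: [-0.1, -0.2, -0.2]
gripper_width: 0.0848
grasp_force: 0.0
```

Run:
```python
from h import *
g=snap('wrist','w0');s=monitor.observe();print({k:np.round(s[k],4) for k in('time_s','tcp_pos','orientation','qpos','contact_force')})
K,V=g['intrinsics'],g['view'];print(ray(K,V,320,240))
h=cv2.cvtColor(g['color'],cv2.COLOR_RGB2HSV)
m=cv2.inRange(h,(50,100,30),(85,255,255));cs,_=cv2.findContours(m,cv2.RETR_EXTERNAL,cv2.CHAIN_APPROX_NONE)
for c in cs:
    if cv2.contourArea(c)<300: continue
    P=np.array([onplane(K,V,*p[0],.243)[:2] for p in c],np.float32)*1000
    r=cv2.minAreaRect(P);print(cv2.boundingRect(c),r,np.round(cv2.boxPoints(r),1).tolist())
```

```text
{'time_s': np.float64(2.15), 'tcp_pos': array([0.4937, 0.2197, 0.3414]), 'orientation': array([ 7.212e-01,  6.928e-01, -6.000e-04,  0.000e+00]), 'qpos': array([ 4.1900e-01,  2.6880e-01,  1.5820e-01,  1.4613e+00, -4.0000e-04,
        2.0300e+00]), 'contact_force': array([0.1783, 0.016 , 0.6131])}
(array([0.49729558, 0.29835903, 0.48310703]), array([-0.01236963, -0.28915364, -0.95720278]))
(293, 323, 34, 33) ((482.0372314453125, 139.4288330078125), (30.48374366760254, 28.142961502075195), 84.32530212402344) [[466.5, 125.69999694824219], [494.5, 122.9000015258789], [497.5, 153.1999969482422], [469.5, 156.0]]
(315, 185, 20, 93) ((497.8537902832031, 231.18386840820312), (71.92111206054688, 14.225570678710938), 88.40731048583984) [[489.70001220703125, 195.39999389648438], [504.0, 195.0], [506.0, 266.8999938964844], [491.70001220703125, 267.29998779296875]]
(58, 0, 44, 99) ((345.12628173828125, 360.13165283203125), (59.3568000793457, 23.006540298461914), 70.27053833007812) [[324.29998779296875, 336.1000061035156], [345.8999938964844, 328.29998779296875], [366.0, 384.20001220703125], [344.29998779296875, 392.0]]
```

View pics/w0.png

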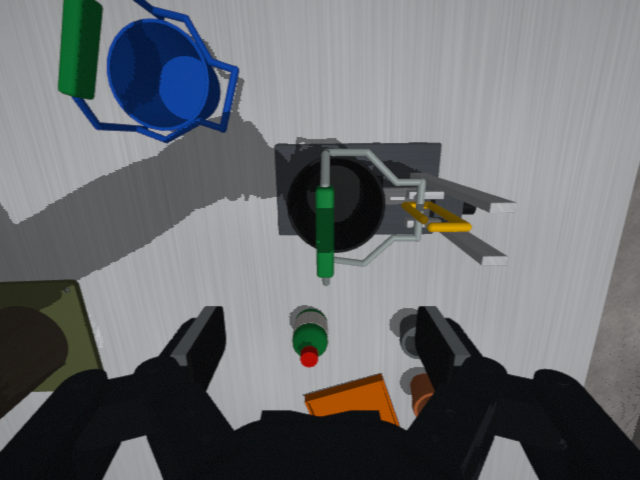

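The wrist view shows the grip at (325,232) px, which puts it at world (498,230) mm. Its size of 72x14 mm matches the listing. Moving down over it.

Request:
servo_tool([
  [0.085, 0.004, 0.01, -0.02, 0.3],
  [0.085, 0.004, 0.01, -0.05, 0.3],
  [0.085, 0.004, 0.01, -0.08, 0.3],
  [0.085, 0.004, 0.01, -0.105, 0.3],
  [0.085, 0.004, 0.01, -0.12, 0.3],
  [0.085, 0.004, 0.01, -0.13, 0.3],
  [0.085, 0.004, 0.01, -0.13, 0.3],
  [0.085, 0.004, 0.01, -0.13, 0.3],
])

```text
time_s: 2.95
tcp_pos: [0.4987, 0.2305, 0.2123]
orientation: [0.719, 0.695, 0.001, 0.0]
contact_force: [0.4, -0.5, -0.2]
gripper_width: 0.0851
grasp_force: 0.0
```

Run:
```python
from h import *
g=snap('wrist','w1');snap('scene','s1');s=monitor.observe();print({k:np.round(s[k],4) for k in('time_s','tcp_pos','orientation','contact_force')})
K,V=g['intrinsics'],g['view']
h=cv2.cvtColor(g['color'],cv2.COLOR_RGB2HSV)
m=cv2.inRange(h,(50,100,30),(85,255,255));cs,_=cv2.findContours(m,cv2.RETR_EXTERNAL,cv2.CHAIN_APPROX_NONE)
for c in cs:
    if cv2.contourArea(c)<300: continue
    P=np.array([onplane(K,V,*p[0],.243)[:2] for p in c],np.float32)*1000
    r=cv2.minAreaRect(P);print(cv2.boundingRect(c),r)
```

```text
{'time_s': np.float64(3.05), 'tcp_pos': array([0.4992, 0.2311, 0.2127]), 'orientation': array([7.191e-01, 6.949e-01, 1.100e-03, 4.000e-04]), 'contact_force': array([ 0.0679,  0.0871, -0.1739])}
(279, 247, 57, 170) ((498.0338439941406, 235.05482482910156), (75.28327941894531, 22.19523048400879), 79.53746795654297)
```

View pics/w1.png

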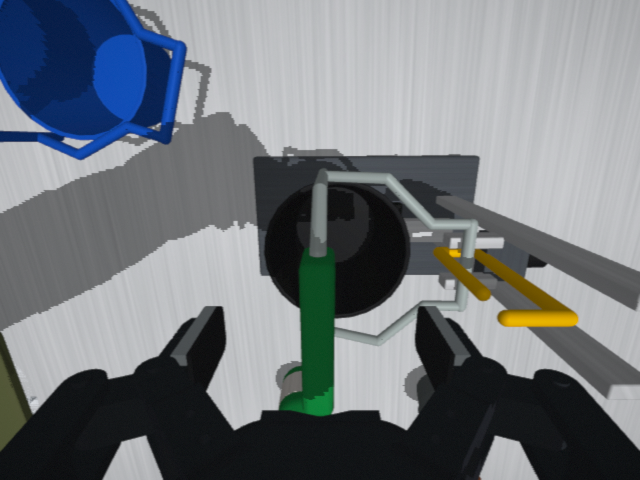

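The grip at (317,330) sits midway between the fingers (223 and 417). Closing softly.

Request:
servo_tool([
  [0.05, 0, 0, 0, 0],
  [0.03, 0, 0, 0, 0],
  [0.02, 0, 0, 0, 0],
  [0.016, 0, 0, 0, 0],
  [0.012, 0, 0, 0, 0],
  [0.008, 0, 0, 0, 0],
  [0.004, 0, 0, 0, 0],
  [0.004, 0, 0, 0, 0],
], newtons=20)

```text
time_s: 3.85
tcp_pos: [0.4986, 0.2312, 0.2117]
orientation: [0.719, 0.695, 0.0, 0.0]
contact_force: [-1.5, -0.1, 3.9]
gripper_width: 0.0139
grasp_force: 20.2
```

Request:
servo_tool([
  [0.0, 0, 0, 0, 0],
  [0.0, 0, 0, 0, 0],
  [0.0, 0, 0, 0, 0],
])

```text
time_s: 4.15
tcp_pos: [0.4985, 0.2312, 0.2116]
orientation: [0.719, 0.695, 0.0, -0.0]
contact_force: [-2.3, 0.3, 5.1]
gripper_width: 0.0134
grasp_force: 21.1
```

Request:
servo_tool([
  [0.0, 0, 0, 0, 0],
  [0.0, 0, 0, 0, 0],
  [0.0, 0, 0, 0.001, 0],
  [0.0, 0, 0, 0.002, 0],
  [0.0, 0, 0, 0.003, 0],
  [0.0, 0, 0, 0.003, 0],
], newtons=70)

```text
time_s: 4.75
tcp_pos: [0.499, 0.2309, 0.2135]
orientation: [0.719, 0.695, -0.0, 0.0]
contact_force: [3.9, -0.2, -4.5]
gripper_width: 0.0128
grasp_force: 68.2
```

Request:
servo_tool([
  [0.0, 0, 0, 0.001, 0],
  [0.0, 0, 0, 0.002, 0],
  [0.0, 0, 0, 0.003, 0],
  [0.0, 0, 0, 0.004, 0],
  [0.0, 0, 0, 0.004, 0],
])

```text
time_s: 5.25
tcp_pos: [0.4989, 0.2306, 0.2179]
orientation: [0.719, 0.695, -0.0, 0.0]
contact_force: [3.9, -0.3, -4.7]
gripper_width: 0.0125
grasp_force: 68.3
```

Prong contact shows as +3.9 N in x. Shifting slightly toward +x while lifting.

Request:
servo_tool([
  [0.0, 0.001, 0, 0.001, 0],
  [0.0, 0.002, 0, 0.002, 0],
  [0.0, 0.002, 0, 0.003, 0],
  [0.0, 0.002, 0, 0.003, 0],
])

```text
time_s: 5.65
tcp_pos: [0.4996, 0.2309, 0.2213]
orientation: [0.719, 0.695, -0.001, -0.001]
contact_force: [-0.3, 0.4, -4.2]
gripper_width: 0.0125
grasp_force: 68.5
```

Request:
servo_tool([
  [0.0, 0.001, 0, 0.001, 0],
  [0.0, 0.001, 0, 0.002, 0],
  [0.0, 0.001, 0, 0.003, 0],
  [0.0, 0.001, 0, 0.003, 0],
])

```text
time_s: 6.05
tcp_pos: [0.5013, 0.2311, 0.2245]
orientation: [0.719, 0.695, 0.0, -0.0]
contact_force: [0.2, 0.4, -3.7]
gripper_width: 0.0129
grasp_force: 68.6
```

Run:
```python
from h import *
# stand frame: yaw -2deg, grip (-10,0) at (498,230.5)
a=np.radians(-2);ex=np.array([np.cos(a),np.sin(a),0]);ey=np.array([-np.sin(a),np.cos(a),0]);O=np.array([.498,.2305,0])+.01*ex
def pl(f,u,v):
    _,K,V=load(f);c,d=ray(K,V,u,v);t=((O-c)@ey)/(d@ey);p=c+t*d;return np.round([(p-O)@ex*1e3,p[2]*1e3],1)
for n,u,v in(('keeper end',500,320),('keeper back end',577,318),('prong tip',487,295),('back low',478,255),('prong low',437,252)):print(n,pl('w1',u,v))
for n,u,v in(('kL',403,208),('kend',432,228),('k back',468,227)):print(n,pl('w0',u,v))
```

```text
keeper end [ 72.9 221.7]
keeper back end [109.2 220.1]
prong tip [ 79.3 196.2]
back low [103.7 132.5]
prong low [ 76.8 125.7]
kL [ 72.  146.4]
kend [ 75.8 227.4]
k back [105.6 224.9]
```

The keeper end measures x=73, z≈221 (expected x 72), so contact is expected near a TCP z of 0.275. Lifting quickly to 0.262, then slowly.

Request:
servo_tool([
  [0.0, 0, 0, 0.004, 0],
  [0.0, 0, 0, 0.009, 0],
  [0.0, 0, 0, 0.014, 0],
  [0.0, 0, 0, 0.019, 0],
  [0.0, 0, 0, 0.024, 0],
  [0.0, 0, 0, 0.029, 0],
  [0.0, 0, 0, 0.033, 0],
  [0.0, 0, 0, 0.036, 0],
  [0.0, 0, 0, 0.038, 0],
  [0.0, 0, 0, 0.038, 0],
])

```text
time_s: 7.05
tcp_pos: [0.5016, 0.2311, 0.2626]
orientation: [0.719, 0.695, 0.0, 0.0]
contact_force: [-0.0, 1.5, -3.9]
gripper_width: 0.013
grasp_force: 68.5
```

Request:
servo_tool([
  [0.0, 0, 0, 0.0005, 0],
  [0.0, 0, 0, 0.001, 0],
  [0.0, 0, 0, 0.0015, 0],
  [0.0, 0, 0, 0.002, 0],
])

```text
time_s: 7.45
tcp_pos: [0.5014, 0.231, 0.2642]
orientation: [0.719, 0.695, -0.0, -0.0]
contact_force: [0.3, -0.1, -4.0]
gripper_width: 0.0131
grasp_force: 68.5
```

Request:
servo_tool([
  [0.0, 0, 0, 0.0005, 0],
  [0.0, 0, 0, 0.001, 0],
  [0.0, 0, 0, 0.0015, 0],
  [0.0, 0, 0, 0.002, 0],
])

```text
time_s: 7.85
tcp_pos: [0.5015, 0.231, 0.2664]
orientation: [0.719, 0.695, 0.0, 0.0]
contact_force: [1.1, 0.1, -3.6]
gripper_width: 0.0129
grasp_force: 68.5
```

Request:
servo_tool([
  [0.0, 0, 0, 0.0005, 0],
  [0.0, 0, 0, 0.001, 0],
  [0.0, 0, 0, 0.0015, 0],
  [0.0, 0, 0, 0.0015, 0],
])

```text
time_s: 8.25
tcp_pos: [0.5015, 0.231, 0.2679]
orientation: [0.719, 0.695, 0.0, 0.0]
contact_force: [-0.0, -0.1, -3.4]
gripper_width: 0.0132
grasp_force: 68.5
```

Request:
servo_tool([
  [0.0, 0, 0, 0.0005, 0],
  [0.0, 0, 0, 0.001, 0],
  [0.0, 0, 0, 0.0015, 0],
  [0.0, 0, 0, 0.0015, 0],
])

```text
time_s: 8.65
tcp_pos: [0.5015, 0.231, 0.2694]
orientation: [0.719, 0.695, 0.0, 0.0]
contact_force: [0.6, -0.2, -3.4]
gripper_width: 0.0127
grasp_force: 68.5
```

Request:
servo_tool([
  [0.0, 0, 0, 0.0005, 0],
  [0.0, 0, 0, 0.001, 0],
  [0.0, 0, 0, 0.0015, 0],
  [0.0, 0, 0, 0.0015, 0],
])

```text
time_s: 9.05
tcp_pos: [0.5015, 0.231, 0.2709]
orientation: [0.719, 0.695, 0.0, 0.0]
contact_force: [0.2, -0.4, -3.7]
gripper_width: 0.0127
grasp_force: 68.5
```

Request:
servo_tool([
  [0.0, 0, 0, 0.0005, 0],
  [0.0, 0, 0, 0.001, 0],
  [0.0, 0, 0, 0.0015, 0],
  [0.0, 0, 0, 0.0015, 0],
])

```text
time_s: 9.45
tcp_pos: [0.5014, 0.231, 0.2723]
orientation: [0.719, 0.695, -0.0, 0.0]
contact_force: [-0.1, 0.1, -4.3]
gripper_width: 0.0131
grasp_force: 68.4
```

Request:
servo_tool([
  [0.0, 0, 0, 0.0005, 0],
  [0.0, 0, 0, 0.001, 0],
  [0.0, 0, 0, 0.0015, 0],
  [0.0, 0, 0, 0.0015, 0],
])

```text
time_s: 9.85
tcp_pos: [0.5016, 0.2309, 0.2731]
orientation: [0.719, 0.695, -0.0, -0.0]
contact_force: [2.9, -0.3, -9.9]
gripper_width: 0.0129
grasp_force: 68.1
```

Keeper touched at z≈0.2728, 61 mm up and consistent with the vision estimate. Going down 5 mm, then drawing out.

Request:
servo_tool([
  [0.0, 0, 0, -0.002, 0],
  [0.0, 0, 0, -0.004, 0],
  [0.0, 0, 0, -0.006, 0],
  [0.0, 0, 0, -0.006, 0],
  [0.0, 0, 0, -0.006, 0],
])

```text
time_s: 10.35
tcp_pos: [0.5014, 0.231, 0.268]
orientation: [0.719, 0.695, 0.0, 0.0]
contact_force: [1.1, -0.4, -3.8]
gripper_width: 0.0128
grasp_force: 69.1
```

Request:
servo_tool([
  [0.0, -0.002, 0, 0, 0],
  [0.0, -0.004, 0, 0, 0],
  [0.0, -0.006, 0, 0, 0],
  [0.0, -0.008, 0, 0, 0],
  [0.0, -0.008, 0, 0, 0],
])

```text
time_s: 10.85
tcp_pos: [0.493, 0.231, 0.2679]
orientation: [0.719, 0.695, -0.0, -0.0]
contact_force: [-0.2, 0.2, -2.8]
gripper_width: 0.0129
grasp_force: 69.0
```

No contact on the way out; continuing.

Request:
servo_tool([
  [0.0, -0.003, 0, 0, 0],
  [0.0, -0.006, 0, 0, 0],
  [0.0, -0.009, 0, 0, 0],
  [0.0, -0.012, 0.0003, 0, 0],
  [0.0, -0.016, 0.0005, 0, 0],
  [0.0, -0.02, 0.0007, 0, 0],
  [0.0, -0.024, 0.0008, 0, 0],
  [0.0, -0.028, 0.001, 0, 0],
  [0.0, -0.032, 0.001, 0, 0],
  [0.0, -0.034, 0.001, 0, 0],
])

```text
time_s: 11.85
tcp_pos: [0.4589, 0.232, 0.2678]
orientation: [0.719, 0.695, -0.0, -0.0]
contact_force: [0.8, -0.2, -2.5]
gripper_width: 0.0128
grasp_force: 69.0
```

Request:
servo_tool([
  [0.0, -0.01, 0, 0, 0],
  [0.0, -0.02, 0, 0, 0],
  [0.0, -0.03, 0.001, 0, 0],
  [0.0, -0.04, 0.001, 0, 0],
  [0.0, -0.05, 0.001, 0, 0],
  [0.0, -0.055, 0.001, 0, 0],
  [0.0, -0.055, 0.001, 0, 0],
])

```text
time_s: 12.55
tcp_pos: [0.4036, 0.2329, 0.268]
orientation: [0.719, 0.695, -0.0, 0.0]
contact_force: [-0.6, 0.0, -3.7]
gripper_width: 0.0131
grasp_force: 69.0
```

Run:
```python
from h import *
snap('scene','s2')
```

```text
(no output)
```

View pics/s2.png

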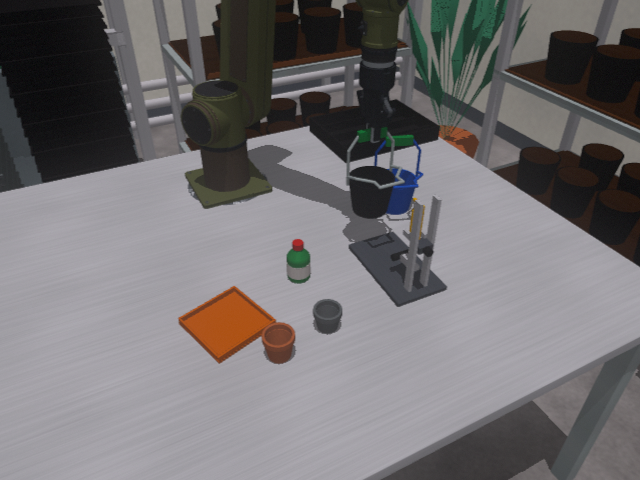

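The pail is clear of the hook, hanging level at about (372,190) px. Carrying it over the bottle to the tray.

Request:
servo_tool([
  [0.0, 0, -0.01, 0.015, 0],
  [0.0, 0, -0.025, 0.03, 0],
  [0.0, 0.005, -0.045, 0.045, 0],
  [0.0, 0.015, -0.07, 0.058, 0],
  [0.0, 0.025, -0.1, 0.06, 0],
  [0.0, 0.035, -0.13, 0.06, 0],
  [0.0, 0.045, -0.16, 0.06, 0],
  [0.0, 0.055, -0.19, 0.06, 0],
  [0.0, 0.065, -0.22, 0.06, 0],
  [0.0, 0.075, -0.25, 0.06, 0],
])

```text
time_s: 13.6
tcp_pos: [0.4803, -0.0186, 0.3278]
orientation: [0.719, 0.695, 0.0, 0.0]
contact_force: [0.8, 0.2, -4.1]
gripper_width: 0.0127
grasp_force: 69.0
```

Request:
servo_tool([
  [0.0, 0.01, -0.03, 0, 0],
  [0.0, 0.02, -0.06, 0, 0],
  [0.0, 0.03, -0.09, 0, 0],
  [0.0, 0.038, -0.115, 0, 0],
  [0.0, 0.044, -0.135, 0, 0],
  [0.0, 0.049, -0.15, 0, 0],
  [0.0, 0.051, -0.16, 0, 0],
  [0.0, 0.051, -0.164, 0, 0],
  [0.0, 0.051, -0.164, 0, 0],
  [0.0, 0.051, -0.164, 0, 0],
])

```text
time_s: 14.6
tcp_pos: [0.5302, -0.1803, 0.3279]
orientation: [0.719, 0.695, 0.0, -0.0]
contact_force: [-0.2, 0.5, -3.3]
gripper_width: 0.0127
grasp_force: 69.1
```

Run:
```python
from h import *
s=monitor.observe();print({k:np.round(s[k],4) for k in('time_s','tcp_pos','orientation','contact_force','wrist_torque')})
snap('scene','s3');im,K,V=load('s3')
# tray centre from the unobstructed first scene picture, as a second view
im,K,V=load('s0');m=cv2.inRange(cv2.cvtColor(im,cv2.COLOR_BGR2HSV),(5,180,80),(18,255,255))
c=max((c for c in cv2.findContours(m,0,2)[0] if cv2.boundingRect(c)[0]<260 and cv2.boundingRect(c)[1]>250),key=cv2.contourArea)
P=np.array([onplane(K,V,*p[0],.018)[:2] for p in c],np.float32)*1000;print(cv2.boundingRect(c),cv2.minAreaRect(P))
```

```text
{'time_s': np.float64(14.6), 'tcp_pos': array([ 0.5302, -0.1803,  0.3279]), 'orientation': array([ 7.188e-01,  6.953e-01,  1.000e-04, -2.000e-04]), 'contact_force': array([-0.1619,  0.4769, -3.2693]), 'wrist_torque': array([ 0.0442,  0.0375, -0.0141])}
(179, 286, 96, 72) ((545.7833862304688, -184.7326202392578), (152.36549377441406, 142.42459106445312), 16.850208282470703)
```

View pics/s3.png

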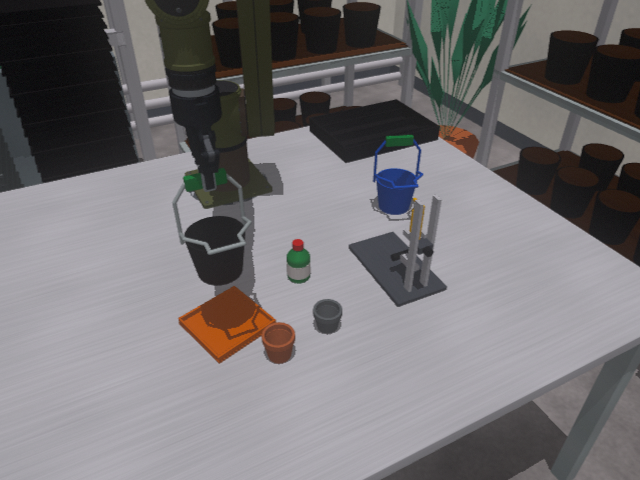

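The pail is level above the tray at (220,250) px. Lowering it.

Request:
servo_tool([
  [0.0, 0, 0, -0.01, 0],
  [0.0, 0, 0, -0.03, 0],
  [0.0, 0, 0, -0.05, 0],
  [0.0, 0, 0, -0.07, 0],
  [0.0, 0, 0, -0.09, 0],
  [0.0, 0, 0, -0.108, 0],
  [0.0, 0, 0, -0.12, 0],
  [0.0, 0, 0, -0.13, 0],
  [0.0, 0, 0, -0.136, 0],
  [0.0, 0, 0, -0.137, 0],
])

```text
time_s: 15.65
tcp_pos: [0.5302, -0.1808, 0.1903]
orientation: [0.719, 0.695, -0.0, -0.0]
contact_force: [0.4, -0.2, -3.4]
gripper_width: 0.0126
grasp_force: 69.1
```

Request:
servo_tool([
  [0.0, 0, 0, -0.001, 0],
  [0.0, 0, 0, -0.002, 0],
  [0.0, 0, 0, -0.003, 0],
  [0.0, 0, 0, -0.004, 0],
  [0.0, 0, 0, -0.005, 0],
  [0.0, 0, 0, -0.005, 0],
])

```text
time_s: 16.25
tcp_pos: [0.5304, -0.1809, 0.1857]
orientation: [0.719, 0.695, -0.0, -0.0]
contact_force: [0.4, 0.4, -3.1]
gripper_width: 0.0128
grasp_force: 69.0
```

Request:
servo_tool([
  [0.0, 0, 0, -0.0005, 0],
  [0.0, 0, 0, -0.001, 0],
  [0.0, 0, 0, -0.0015, 0],
  [0.0, 0, 0, -0.0015, 0],
])

```text
time_s: 16.65
tcp_pos: [0.5306, -0.181, 0.1846]
orientation: [0.719, 0.695, 0.0, 0.0]
contact_force: [-0.4, -0.1, -1.8]
gripper_width: 0.0127
grasp_force: 69.3
```

Request:
servo_tool([
  [0.0, 0, 0, -0.0005, 0],
  [0.0, 0, 0, -0.001, 0],
  [0.0, 0, 0, -0.001, 0],
])

```text
time_s: 16.95
tcp_pos: [0.531, -0.1811, 0.1845]
orientation: [0.719, 0.695, 0.001, 0.001]
contact_force: [0.1, 0.2, 5.4]
gripper_width: 0.0125
grasp_force: 70.3
```

Request:
servo_tool([
  [0.0, 0, 0, -0.0005, 0],
  [0.0, 0, 0, -0.0005, 0],
])

```text
time_s: 17.15
tcp_pos: [0.5312, -0.1811, 0.1845]
orientation: [0.719, 0.695, 0.001, 0.001]
contact_force: [-1.1, 0.8, 7.3]
gripper_width: 0.0129
grasp_force: 70.6
```

Seated on the floor. Relieving pressure and opening.

Request:
servo_tool([
  [0.0, 0, 0, 0.0006, 0],
  [0.0, 0, 0, 0.0006, 0],
  [0.0, 0, 0, 0.0006, 0],
], newtons=20)

```text
time_s: 17.45
tcp_pos: [0.5311, -0.1811, 0.1845]
orientation: [0.719, 0.695, 0.0, 0.001]
contact_force: [-0.8, 0.2, 7.4]
gripper_width: 0.0126
grasp_force: 70.6
```

Request:
servo_tool([
  [0.016, 0, 0, 0, 0],
  [0.02, 0, 0, 0, 0],
  [0.026, 0, 0, 0, 0],
  [0.035, 0, 0, 0, 0],
  [0.05, 0, 0, 0, 0],
  [0.06, 0, 0, 0, 0],
  [0.06, 0, 0, 0, 0],
])

```text
time_s: 18.15
tcp_pos: [0.5304, -0.181, 0.1833]
orientation: [0.719, 0.695, -0.0, -0.0]
contact_force: [-0.0, -0.7, 0.3]
gripper_width: 0.0598
grasp_force: 0.0
```

Request:
servo_tool([
  [0.06, 0, 0, 0.01, 0],
  [0.06, 0, 0, 0.03, 0],
  [0.06, 0, 0, 0.06, 0],
  [0.06, 0, 0, 0.09, 0],
  [0.06, 0, 0, 0.12, 0],
  [0.06, 0, 0, 0.14, 0],
  [0.06, 0, 0, 0.15, 0],
  [0.06, 0, 0, 0.15, 0],
])

```text
time_s: 18.95
tcp_pos: [0.5312, -0.1813, 0.3352]
orientation: [0.719, 0.695, 0.001, 0.002]
contact_force: [0.8, -0.6, 0.2]
gripper_width: 0.0603
grasp_force: 0.0
```

Run:
```python
from h import *
a=snap('scene','s4')['color'];g=snap('top','t4');K,V=g['intrinsics'],g['view']
m=cv2.inRange(cv2.cvtColor(g['color'],cv2.COLOR_RGB2HSV),(50,100,30),(85,255,255))
for c in cv2.findContours(m,0,2)[0]:
    if cv2.contourArea(c)>60:
        P=np.array([onplane(K,V,*p[0],.213)[:2] for p in c],np.float32)*1000;print(cv2.boundingRect(c),cv2.minAreaRect(P))
cv2.imwrite('pics/c4.png',np.hstack([cv2.resize(x[y:y+200,c:c+200],(400,400)) for x,y,c in((a,170,120),(g['color'],120,340))])[:,:,::-1])
```

```text
(146, 316, 38, 19) ((316.4317321777344, 369.6300354003906), (70.66624450683594, 15.81391716003418), 69.76454162597656)
(340, 236, 24, 23) ((459.8319091796875, 14.553703308105469), (41.63957214355469, 41.728919982910156), 44.50127410888672)
(436, 204, 30, 9) ((532.6122436523438, -174.67575073242188), (55.092247009277344, 15.362690925598145), 89.40534973144531)
```

View pics/c4.png

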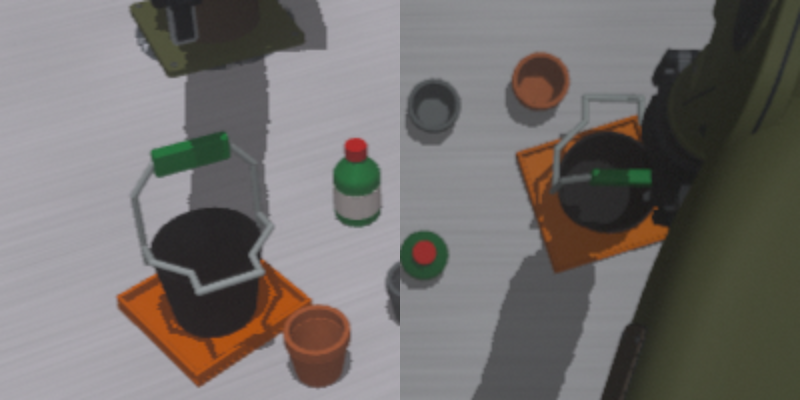

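The pail stands upright in the middle of the tray, the gripper is clear, and the pots and bottle have not moved.

```bash
python3 -c "
from h import *
print(job.hand_in())"
```

```text
the job is handed in; nothing more can be done
None
```

The black pail is off its hook, standing upright and released near the middle of the drip tray; the job is handed in at about 19 s of robot time, but no verdict came back.

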